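# Ram the wooden plugs home in the plug magazine

### The arm

A 6-joint arm with a two-finger parallel gripper is mounted at the origin on the work surface. World frame = base frame: x ahead of the robot, y to its left, z up, the work surface at z = 0. Lengths are in m, angles in rad, forces in N, time in s.
With the tool pointing down it reaches from about 0.35 to 0.975 m from the base axis. Payload 4.9 kg.
Tool frame: the origin (TCP) lies between the finger pads; the fingertips stand 22 mm ahead of it and the grasp point (between the pads) lies 3 mm ahead of it; z points along the fingers, y is the line along which they close (so a half turn about z gives the same grasp; the last joint's range is limited). The gripper opens to 85 mm and grips with 20 to 120 N. Pads are 22 mm wide; open, the fingers measure 114 mm over their backs; the gripper's body (76 mm by 85 mm) begins 54 mm behind the grasp point. The pads swing forward as they close: fully open they stand 13 mm farther back than shut.
Start: joints at [1.136, 0.053, 1.613, -0, 1.476, -0.119], TCP at [0.194, 0.594, 0.253] pointing down, gripper open.
Joint ranges: [-3.01, 3.01], [-1.01, 2.22], [0.06, 2.58], [-1.02, 4.17], [0.09, 2.62], [-3.14, 3.14]. Speed limits (rad/s): [2.57, 2.57, 3.14, 3.14, 3.14, 3.14].

### API

Orientations are given as a unit quaternion [w, x, y, z].
In Python, from plant import state, grab_frame, get_calibration, job_done, recognise, regions_of gives the robot as it stands.
- The arm moves only by the tool apply_moves, never from a script. Its argument "targets" is a list of rows, each an object with "translation": the shift along the tool's x, y, z normalised to -1 to 1, where 1 is 100 mm, a list of three; "twist": the turn about the tool's z normalised to -1 to 1, where 1 is 0.1 rad; "hand": the opening, from 0 (shut) to 1 (fully open). A call has 1 to 8 rows; each row shifts and turns the commanded pose from where the row before left it, along the tool's axes as they then stand; what a row does not reach is not made up. A row lasts 1/10 s, in which the tool goes at most 50 mm and 8.59 degrees, less where a joint would pass 70% of its speed; a pose out of reach is approached as far as the arm can. A call with a number of a shift or a turn outside -1 to 1 is refused whole. A call with a gripper value outside its range is refused whole. The fingers move at their own pace and stop on an object; the grip force is fixed at half the most. Time passes only in rows, so rows that do not move let the fingers close. It gives the time, the measured TCP pose, the force, the opening and the grip force at its end, in the units of the state.
- state(): the state, without advancing time (a new reading comes with each control period).
- grab_frame(name): name is "side" or "top" or "wrist"; returns the picture (420x560x3 uint8, red, green, blue); there is no depth.
- get_calibration(name): a dict with "camera_matrix" (3x3 intrinsics, pixels), "pose" (4x4, takes a point from camera to world coordinates). Camera axes: x right, y up, looking along -z (the intrinsics and any distortion apply to the point x, -y, -z); pixel columns grow to the right and rows downward; lengths in m; the calibration is good to about 2 mm. A picture is of the moment at which its call begins: read the wrist's pose just before it. get_calibration takes no time and is no camera call; for the wrist camera it gives the pose at the moment of the call.
- job_done(): hands the job in; it is judged then, once.
Trained networks look in the newest picture that a camera, given by its name, has taken for a name from the list of things; names that differ only in an ending like _2 or _b are one class to them, and where a whole thing is asked for, a point or a joint stands for the part that bears it (a point fixed in the world has none). Each returns a list of dicts, best first, with "score" (0 to 1); they miss things now and then, are a little off and sometimes report something else, mostly with a low value. They report only what shows in the picture. A call takes as long as a camera call. They do not tell look-alikes from the thing itself.
- recognise(camera, query): "point" ([x, y, z] in m, in world coordinates, good to about 4 mm: the middle of the surface that is visible of it).
- regions_of(camera, query): "pixels" (420x560 bool, what is visible of it).
The state is a dict: "time": time; "joint_pos": joint angles; "joint_vel": joint speeds; "joint_efforts": joint torques, N m; "tool_pos": TCP position; "tool_rot": TCP orientation; "contact_force": force on the tool from outside, world axes, zero at the start; "ft_torque": the same for the moment, N m; "gripper_width": opening from 0.0 (shut) to 1.0 (fully open); "grasp_force": force on a finger pad.
Only numpy, scipy, OpenCV 4.12 (cv2) and the standard library are available. Lean on these libraries where they do the work, as an engineer would, in place of code of your own. Each camera call takes 0.05 s, during which the arm holds its last target. There are 200 camera calls.

### The job

Load the loose narrow wooden plug, tapered end down, into the clear tube on top of the plug already hanging there and let it go; then take the ramming rod by its handle and push both plugs down past the spring tabs until they bottom out on the hidden stop, holding them there firmly for about a second with some 15 N and never more than 25 N. Put the rod back upright in the rack hole it came from, push the plugs only with the rod, and leave everything else on the bench as it is.

Things in the scene. Friction and masses are not known exactly. Their poses are not given: they have to be found in the camera images.
- plug_top_mid (a point): The loose wooden plug to be loaded: a plain light-wood cylinder 26 mm in diameter and 38 mm tall, 18 g, standing upright on the bench; its lower 9 mm taper to 21 mm. The point is its centre, 19 mm above its foot; z is its axis. (The other plug on the bench, 40 mm across and equally tall, does not fit the tube.)
- plug_top: The same loose plug; origin at the centre of its foot.
- plug_low_mid (a point): An identical plug (26 mm by 38 mm) already in the clear tube, hanging with its taper on three spring tabs about half-way down. The point is its centre, 19 mm above its foot.
- plug_low: The same plug in the tube; origin at the centre of its foot.
- mouth (a point): Centre of the top rim of the plug magazine's upright clear plastic tube. Rim 130 mm above the bench, 41 mm inside diameter; the mouth narrows over its top 12 mm to the bore of 29 mm. z points up along the tube.
- magazine: Plug magazine, fixed to the bench: wooden foot 90 x 90 x 44 mm (origin under its centre) carrying the tube. Three spring tabs 54 mm above the bench resist a passing plug with about 3 to 9 N. Inside the foot is a stop with a leather pad (gives 1 mm per 8 N); its depth differs each time and can only be felt: bottomed out, the lower plug is 22 to 40 mm below where it first hung.
- rod_grip (a point): Middle of the handle of the wooden ramming rod, 122 mm above its tip; z points up along the rod. Rod: round shaft 22 mm thick and 95 mm long below a round handle 30 mm thick and 57 mm long, about 90 g; it stands upright in one of the rack's two holes. (The tool in the other hole is a gouge with a thin steel shank and bulged handle.)
- rod_mid (a point): Centre of the rod, half-way up, 76 mm above its tip.
- rod_tip (a point): Centre of the rod's flat lower end. Standing in the rack it is 10 mm above the bench.
- rod: The rod; origin at its lower end.
- rack: Dark wooden rack block fixed to the bench, 60 mm (x) by 160 mm (y) by 45 mm tall, origin at the centre of its underside, with two blind holes 26 mm in diameter and 35 mm deep at y = -45 and +45 mm in its frame; the rod stands in one, the gouge in the other.
- plug_fat: Bystander: wooden plug 40 mm in diameter, 38 mm tall; too thick for the tube. Origin under its centre.
- gouge: Bystander: carving gouge standing in the rack, 160 mm tall; origin at its lower end.
- mallet: Bystander: round carver's mallet standing on its head, 86 mm across, 202 mm tall.
- stone: Bystander: grey sharpening stone, 50 x 150 x 22 mm.
- tin: Bystander: steel wax tin, 70 mm across, 50 mm tall.
- pencil: Bystander: red pencil 150 mm long, 8 mm thick.
- brush: Bystander: bench brush lying flat.
- offcut: Bystander: wooden offcut 70 x 50 x 30 mm.
Mind the look-alikes: they are no part of the job. Leave any black or green look-alike of the plug_top alone. Several things look just like the magazine: the one meant starts nearest to the robot's base.

How it is judged:
On the way, in this order (a step that is already met when the one before it is completed fails the run):
1. the second plug stands in the tube on top of the first, let go, and has not been pushed down yet (horizontal distance between each of plug_top_mid, plug_low_mid and mouth below 0.005 m and angle between plug_top_mid's own z axis and vertical below 0.15 rad and z of plug_top_mid in the frame of mouth below -0.012 m and distance between plug_low_mid and plug_top_mid below 0.0405 m and contact force between the fingers and plug_top below 0.05 N and distance of plug_low_mid from where it was at the start of the episode below 0.02 m), for 0.2 s.
2. with the rod's tip in the tube, both plugs are pressed against the stop with more than 11 N and stand still for 0.3 s (horizontal distance between each of plug_top_mid, plug_low_mid and mouth below 0.005 m and angle between plug_top_mid's own z axis and vertical below 0.15 rad and z of plug_low_mid in the frame of mouth below -0.078 m and distance between plug_low_mid and plug_top_mid below 0.0395 m and contact force between rod and plug_top above 11 N and linear speed of plug_low below 0.004 m/s and horizontal distance between rod_tip and mouth below 0.008 m), for 0.3 s.
At the end, for the whole second after the job is handed in: Plugs one on the other in the tube (centres < 39.5 mm apart, < 5 mm off axis, upper tilt < 0.15 rad), lower centre > 78 mm below the rim, after being pressed on the stop with > 11 N; rod in its own rack hole, < 12 mm from its start, < 0.15 rad off upright; all at rest (horizontal distance between each of plug_top_mid, plug_low_mid and mouth below 0.005 m and angle between each of plug_top_mid, rod_mid's own z axis and vertical below 0.15 rad and z of plug_low_mid in the frame of mouth below -0.078 m and distance between plug_low_mid and plug_top_mid below 0.0395 m and distance of rod_mid from where it was at the start of the episode below 0.012 m and linear speed of plug_top below 0.01 m/s and linear speed of rod below 0.02 m/s); the robot touches nothing.
It fails at once if the rod presses on the plugs with more than 25 N (contact force between rod and plug_top above 25 N).
It fails at once if the fingers, not the rod, push the plugs down (contact force between the fingers and plug_top above 0.5 N and distance of plug_low_mid from where it was at the start of the episode above 0.02 m).
It fails at once if the plug already in the tube is touched with the fingers (contact force between the fingers and plug_low above 0.5 N).
It fails at once if a bystander is shifted by more than 30 mm (distance of any of plug_fat, gouge, mallet, stone, tin, pencil, brush, offcut from where it was at the start of the episode above 0.03 m).
It also fails if it takes over 69 s, if anything falls off the work surface, if the arm or the gripper's body presses on something with over 40 N, if the wrist force passes 120 N, or if a joint passes its speed limit or range.

## Working session

There is one attempt and no reset: what is moved stays moved. The work goes in short steps, Python scripts to look and compute and a tool call to move; the robot and the scene stay as the last step left them, time stands still between calls to the robot, and variables do not carry over. Pictures are saved under pics/ and viewed, at most 10 in all, crops included, and the job is handed in when it is done.

Besides the shell and the picture viewer there is one more tool, called after ">>>" as name(argument=value, ...) on one line, values as JSON. apply_moves: Moves the arm, as the interface text tells. Its arguments: {"type":"object","properties":{"targets":{"type":"array"}},"required":["targets"]}

```bash
ls; mkdir -p pics; cat > h.py <<'E'
import numpy as np, cv2
from plant import *
def proj(cam,p):
    c=get_calibration(cam);T=np.linalg.inv(np.array(c["pose"]));q=T[:3,:3]@np.array(p)+T[:3,3]
    q=np.array([q[0],-q[1],-q[2]]);u=np.array(c["camera_matrix"])@q;return u[:2]/u[2]
def ray(cam,uv,z):
    c=get_calibration(cam);P=np.array(c["pose"]);d=np.linalg.inv(np.array(c["camera_matrix"]))@np.array([uv[0],uv[1],1.])
    d=P[:3,:3]@np.array([d[0],-d[1],-d[2]]);o=P[:3,3];return o+d*(z-o[2])/d[2]
E
python3 - <<'E'
from h import *
ims=[]
for c in ["top","side"]:
    im=grab_frame(c);cv2.imwrite(f"pics/{c}0.png",im[:,:,::-1])
    print(c,np.round(get_calibration(c)["pose"],3).tolist(),{k for k in get_calibration(c)})
    for q in ["plug_top","plug_low","mouth","magazine","rod_grip","rod","rack","gouge","plug_fat"]:
        print(c,q,[(round(r["score"],2),np.round(r["point"],3).tolist(),np.round(proj(c,r["point"])).tolist()) for r in recognise(c,q)])
print(state())
E
```

```text
pics
top [[0.021, 0.985, -0.174, 0.363], [-1.0, 0.02, -0.01, -0.013], [-0.006, 0.174, 0.985, 1.329], [0.0, 0.0, 0.0, 1.0]] {'camera_matrix', 'pose'}
top plug_top [(0.72, [0.409, -0.334, 0.046], [403.0, 274.0]), (0.65, [0.546, -0.106, 0.04], [319.0, 223.0]), (0.6, [0.423, -0.073, 0.038], [307.0, 267.0])]
top plug_low []
top mouth [(0.85, [0.772, -0.211, 0.043], [357.0, 145.0]), (0.65, [0.754, 0.172, 0.041], [223.0, 149.0]), (0.58, [0.626, -0.178, 0.047], [345.0, 195.0])]
top magazine [(0.83, [0.752, 0.169, 0.045], [224.0, 149.0]), (0.8, [0.776, -0.211, 0.042], [357.0, 144.0]), (0.73, [0.63, -0.178, 0.045], [345.0, 193.0])]
top rod_grip [(0.43, [0.586, 0.148, 0.158], [223.0, 199.0]), (0.37, [0.7, -0.021, 0.123], [290.0, 161.0])]
top rod [(0.43, [0.587, 0.153, 0.158], [222.0, 198.0])]
top rack [(0.83, [0.583, 0.199, 0.049], [210.0, 207.0]), (0.17, [0.582, 0.148, 0.164], [223.0, 200.0])]
top gouge [(0.71, [0.596, 0.245, 0.15], [187.0, 195.0])]
top plug_fat [(0.68, [0.466, 0.056, 0.036], [261.0, 250.0])]
side [[0.92, 0.265, -0.289, 0.325], [-0.392, 0.615, -0.684, -0.582], [-0.003, 0.743, 
[... 1070 characters left out ...]
600491e+00,  5.26807349e-02,  1.61292292e+00, -3.90531732e-05,
        1.47598312e+00, -1.18989046e-01]), 'joint_vel': array([ 5.88342481e-05, -2.14084923e-03, -1.24075865e-03, -3.48018942e-04,
       -3.14787462e-04,  1.57193741e-04]), 'joint_efforts': array([-1.16528001e-03, -3.93676078e+01, -3.70481479e+01, -1.94762961e-04,
        1.07710962e-04, -1.54514311e-06]), 'tool_pos': array([0.19410406, 0.59406835, 0.25330182]), 'tool_rot': array([ 1.95012507e-05,  1.57244023e-01,  9.87559779e-01, -2.48911443e-06]), 'contact_force': array([ 0.56454135, -0.21017813, -0.31106475]), 'ft_torque': array([ 0.05614523,  0.01741198, -0.03255571]), 'grasp_force': 0.0, 'gripper_width': 1.0033438413489295}
```

```bash
python3 - <<'E'
import cv2
t=cv2.imread("pics/top0.png")[90:350,120:470];s=cv2.imread("pics/side0.png")[90:370,180:500]
cv2.imwrite("pics/tc.png",cv2.resize(t,(770,572)))
cv2.imwrite("pics/sc.png",cv2.resize(s,(680,595)))
E
```

```text
(no output)
```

View pics/tc.png

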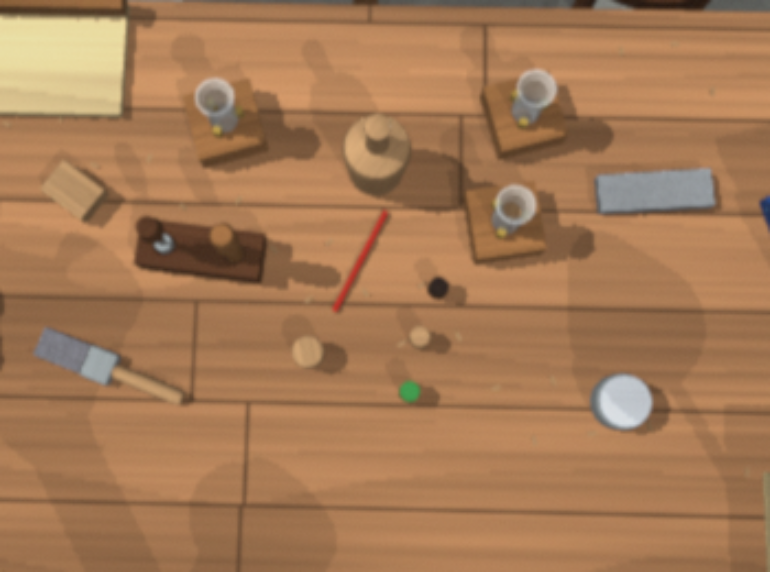

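View pics/sc.png

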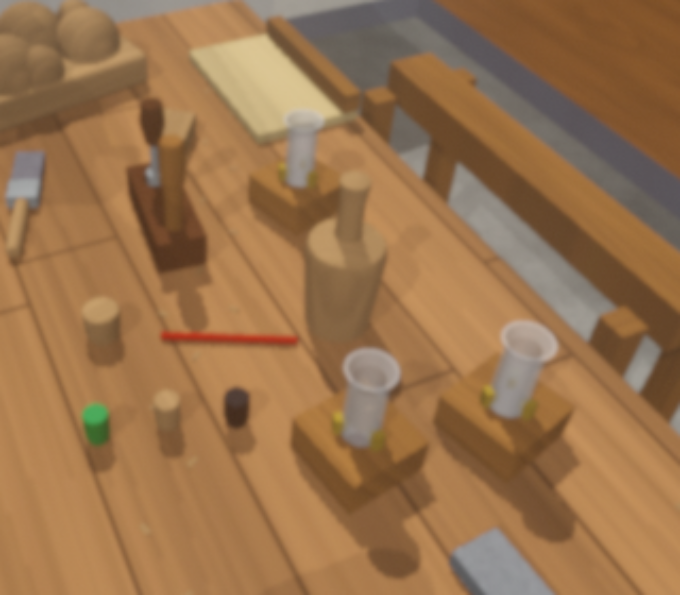

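Top crop (scale 2.2, offset 120,90): the narrow wood plug is at (420,337), i.e. top px (311,243). Look-alikes are green (306,267), black (319,221) and fat (260,250). The magazine nearest the base is at px (345,195); the others are (357,145) and (224,149). The rod is the tool on the right in the rack at px (222,198), and the gouge is at (187,195).

```bash
python3 - <<'E'
from h import *
print("plug", ray("top",(311,242.5),.038), "mouth",ray("top",(120+515.5/2.2,90+206/2.2),.13),"rod",ray("top",(120+223/2.2,90+235/2.2),.162))
for nm,uv in (("plug",(180+167/2.125,90+398/2.125)),):print(nm,ray("side",uv,.038))
print("mouth s",ray("side",(180+371/2.125,90+372/2.125),.13),"rod s",ray("side",(180+172/2.125,90+140/2.125),.162))
for c,q in (("top","plug_top"),("side","plug_top"),("side","rod_grip"),("top","rod_grip")):
    for r in regions_of(c,q):
        v,u=np.nonzero(r["pixels"]);print(c,q,round(r["score"],2),u.mean().round(1),v.mean().round(1),u.min(),u.max(),v.min(),v.max())
c=get_calibration("wrist");s=state();print(np.round(c["pose"],3),c["camera_matrix"],s["tool_pos"])
E
```

```text
plug [ 0.49011272 -0.08341713  0.038     ] mouth [ 0.6386385  -0.19076832  0.13      ] rod [0.59009352 0.15340066 0.162     ]
plug [ 0.49080714 -0.08291192  0.038     ]
mouth s [ 0.63875809 -0.19490429  0.13      ] rod s [0.59198031 0.15280268 0.162     ]
side plug_top 0.66 291.2 280.4 286 297 272 290
side plug_top 0.65 258.6 282.3 253 264 273 292
side plug_top 0.47 224.8 288.4 219 231 279 298
side rod_grip 0.97 260.7 174.0 255 266 153 197
top rod_grip 0.46 222.3 199.7 215 229 192 208
[[ 0.311 -0.9   -0.306  0.115]
 [ 0.95   0.295  0.1    0.62 ]
 [ 0.    -0.322  0.947  0.375]
 [ 0.     0.     0.     1.   ]] [[325.28133618   0.         275.52695888]
 [  0.         325.28133618 210.27341171]
 [  0.           0.           1.        ]] [0.19410778 0.59408164 0.2533276 ]
```

>>> apply_moves(targets=[{"translation": [-0.32, -0.36, 0], "twist": 0, "hand": 1}, {"translation": [-0.32, -0.36, 0], "twist": 0, "hand": 1}, {"translation": [-0.32, -0.36, 0], "twist": 0, "hand": 1}, {"translation": [-0.32, -0.36, 0], "twist": 0, "hand": 1}, {"translation": [-0.32, -0.36, 0], "twist": 0, "hand": 1}, {"translation": [-0.32, -0.36, 0], "twist": 0, "hand": 1}, {"translation": [-0.32, -0.36, 0], "twist": 0, "hand": 1}, {"translation": [-0.32, -0.36, 0], "twist": 0, "hand": 1}])

```text
time: 2.0
tool_pos: [0.3483, 0.2391, 0.2536]
tool_rot: [0.001, 0.157, 0.988, 0.0]
contact_force: [0.3, -0.0, 1.0]
gripper_width: 0.999
grasp_force: 0.0
```

>>> apply_moves(targets=[{"translation": [-0.32, -0.36, 0], "twist": 0, "hand": 1}, {"translation": [-0.32, -0.36, 0], "twist": 0, "hand": 1}, {"translation": [-0.32, -0.36, 0], "twist": 0, "hand": 1}, {"translation": [-0.32, -0.36, 0], "twist": 0, "hand": 1}, {"translation": [-0.32, -0.36, 0], "twist": 0, "hand": 1}, {"translation": [-0.32, -0.36, 0], "twist": 0, "hand": 1}, {"translation": [-0.2, -0.3, 0], "twist": 0, "hand": 1}, {"translation": [0, 0, 0], "twist": 0, "hand": 1}])

```text
time: 2.8
tool_pos: [0.4737, -0.0624, 0.2534]
tool_rot: [0.0, 0.16, 0.987, -0.001]
contact_force: [0.1, 0.6, 0.2]
gripper_width: 0.995
grasp_force: 0.0
```

```bash
cat >> h.py <<'E'
def totool(d):
    from scipy.spatial.transform import Rotation as R
    w,x,y,z=state()["tool_rot"];return R.from_quat([x,y,z,w]).inv().apply(d)
E
python3 - <<'E'
from h import *
im=grab_frame("wrist");cv2.imwrite("pics/w1.png",im[:,:,::-1])
for r in regions_of("wrist","plug_top"):
    m=r["pixels"];v,u=np.nonzero(m);print(round(r["score"],2),u.mean(),v.mean(),u.min(),u.max(),v.min(),v.max(),im[m].mean(0))
    # top face circle: fit model plug silhouette by search
    def sil(p):
        a=np.linspace(0,2*np.pi,40);pts=[proj("wrist",(p[0]+.013*np.cos(t),p[1]+.013*np.sin(t),z)) for z in(.009,.038) for t in a]+[proj("wrist",(p[0]+.0105*np.cos(t),p[1]+.0105*np.sin(t),0)) for t in a]
        k=np.zeros(m.shape,np.uint8);cv2.fillConvexPoly(k,cv2.convexHull(np.array(pts,np.float32)).round().astype(int),1);return k
    p=ray("wrist",(u.mean(),v.mean()),.02)[:2]
    for _ in range(4):
        k=sil(p);vv,uu=np.nonzero(k);p=p+(ray("wrist",(u.mean(),v.mean()),.02)-ray("wrist",(uu.mean(),vv.mean()),.02))[:2]
    print(" fit",p,"iou",(k.astype(bool)&m).sum()/(k.astype(bool)|m).sum())
    print(" move tool",totool(np.r_[p,.037]-state()["tool_pos"]))
E
```

```text
0.77 251.49264705882354 134.99632352941177 239 264 122 148 [ 67.17647059 141.50183824  78.86397059]
 fit [ 0.41911422 -0.06768632] iou 0.8704
 move tool [ 0.04842438 -0.02500519  0.2162246 ]
0.56 262.4689655172414 252.1741379310345 251 273 237 267 [29.5        24.98275862 24.50689655]
 fit [ 0.5521814  -0.10143883] iou 0.9368932038834952
 move tool [-0.08852924 -0.01552865  0.21613771]
```

View pics/w1.png

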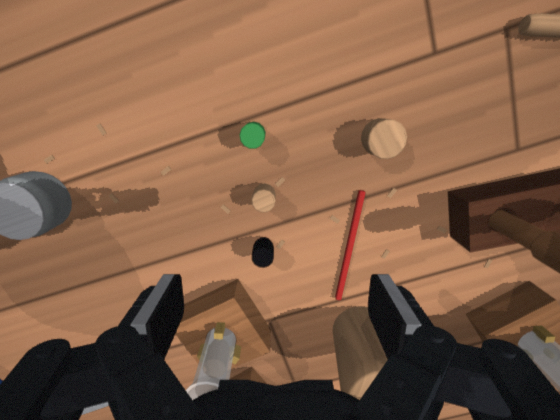

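The close view shows the light wood plug at (263,200), green at (252,134), black at (263,252) and fat at (387,138). I choose the wood one.

```bash
python3 - <<'E'
from h import *
im=cv2.imread("pics/w1.png")
p=ray("wrist",(263.5,201),.038);print(p)
for q in (p,(.4904,-.083,.038)):print(proj("wrist",q))
print(totool(np.r_[.490,-.082,.15]-state()["tool_pos"]), state()["tool_pos"])
c=im[165:240,225:300];cv2.imwrite("pics/w1c.png",cv2.resize(c,None,fx=8,fy=8))
E
```

```text
[ 0.48839418 -0.07777479  0.038     ]
[263.5 201. ]
[259.55159728 204.11354114]
[-0.02331135 -0.0164152   0.10318092] [ 0.47302742 -0.05920005  0.25320501]
```

View pics/w1c.png

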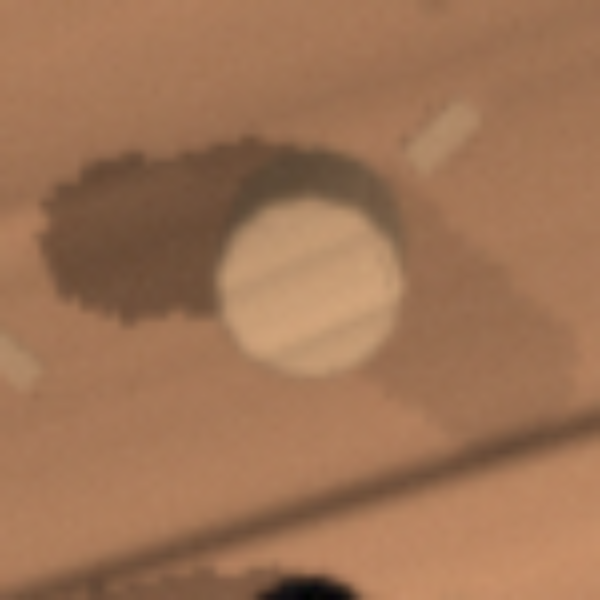

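>>> apply_moves(targets=[{"translation": [-0.22, -0.17, 0], "twist": 0, "hand": 1}, {"translation": [0, 0, 0.45], "twist": 0, "hand": 1}, {"translation": [0, 0, 0.45], "twist": 0, "hand": 1}, {"translation": [0, 0, 0], "twist": 0, "hand": 1}, {"translation": [0, 0, 0], "twist": 0, "hand": 1}])

```text
time: 3.4
tool_pos: [0.4883, -0.0806, 0.1634]
tool_rot: [-0.001, 0.156, 0.988, 0.0]
contact_force: [0.8, 0.1, 0.6]
gripper_width: 1.003
grasp_force: 0.0
```

```bash
cat > circ.py <<'E'
from h import *
def topface():
    s=state();im=grab_frame("wrist");c=get_calibration("wrist")
    g=proj("wrist",(.489,-.082,.038))
    x0,y0=(g-45).astype(int);a=im[max(y0,0):y0+90,x0:x0+90].astype(int)
    m=((a[:,:,0]>185)&(a[:,:,2]>90)).astype(np.uint8)
    n,l,st,ce=cv2.connectedComponentsWithStats(m);k=1+st[1:,4].argmax()
    uv=ce[k]+[x0,max(y0,0)];print("guess",g,"blob",uv,st[k],"->",ray("wrist",uv,.038),s["tool_pos"]);cv2.imwrite("pics/w2.png",im[:,:,::-1])
topface()
E
python3 circ.py
```

```text
guess [274.18120625 208.02504718] blob [274.43647541 212.40163934] [ 31  36  30  27 488] -> [ 0.49262249 -0.08296788  0.038     ] [ 0.48826995 -0.08055456  0.16336191]
```

>>> apply_moves(targets=[{"translation": [-0.03, -0.02, 0.4], "twist": 0, "hand": 1}, {"translation": [0, 0, 0.4], "twist": 0, "hand": 1}, {"translation": [0, 0, 0.3], "twist": 0, "hand": 1}, {"translation": [0, 0, 0.19], "twist": 0, "hand": 1}, {"translation": [0, 0, 0], "twist": 0, "hand": 0}, {"translation": [0, 0, 0], "twist": 0, "hand": 0}, {"translation": [0, 0, 0], "twist": 0, "hand": 0}, {"translation": [0, 0, 0], "twist": 0, "hand": 0}])

```text
time: 4.25
tool_pos: [0.4927, -0.0852, 0.0367]
tool_rot: [0.002, 0.157, 0.988, -0.0]
contact_force: [0.2, 1.1, 1.1]
gripper_width: 0.33
grasp_force: 0.6
```

>>> apply_moves(targets=[{"translation": [0, 0, 0], "twist": 0, "hand": 0}, {"translation": [0, 0, 0], "twist": 0, "hand": 0}, {"translation": [0, 0, 0], "twist": 0, "hand": 0}])

```text
time: 4.55
tool_pos: [0.4929, -0.0852, 0.0368]
tool_rot: [0.002, 0.157, 0.988, -0.0]
contact_force: [-0.7, 1.2, 7.5]
gripper_width: 0.286
grasp_force: 59.1
```

>>> apply_moves(targets=[{"translation": [0, 0, -0.3], "twist": 0, "hand": 0}, {"translation": [0, 0, -0.5], "twist": 0, "hand": 0}, {"translation": [0, 0, -0.5], "twist": 0, "hand": 0}, {"translation": [0, 0, -0.5], "twist": 0, "hand": 0}, {"translation": [0, 0, -0.4], "twist": 0, "hand": 0}])

```text
time: 5.05
tool_pos: [0.4914, -0.0848, 0.2586]
tool_rot: [0.002, 0.157, 0.988, -0.0]
contact_force: [-0.4, 0.4, -0.5]
gripper_width: 0.28
grasp_force: 58.9
```

>>> apply_moves(targets=[{"translation": [-0.45, -0.1, 0], "twist": 0, "hand": 0}, {"translation": [-0.45, -0.1, 0], "twist": 0, "hand": 0}, {"translation": [-0.45, -0.1, 0], "twist": 0, "hand": 0}, {"translation": [-0.45, -0.1, 0], "twist": 0, "hand": 0}, {"translation": [-0.45, -0.1, 0], "twist": 0, "hand": 0}, {"translation": [-0.2, -0.1, 0], "twist": 0, "hand": 0}, {"translation": [0, 0, 0], "twist": 0, "hand": 0}, {"translation": [0, 0, 0], "twist": 0, "hand": 0}])

```text
time: 5.85
tool_pos: [0.7051, -0.2179, 0.2542]
tool_rot: [-0.0, 0.157, 0.988, 0.0]
contact_force: [-0.4, 0.1, -0.2]
gripper_width: 0.279
grasp_force: 58.9
```

```bash
python3 - <<'E'
from h import *
s=state();im=grab_frame("wrist");cv2.imwrite("pics/w3.png",im[:,:,::-1]);print(s["tool_pos"],s["tool_rot"],s["gripper_width"])
a=np.linspace(0,6.28,40)
for x,y in ((.6386,-.193),):
  pts=np.array([proj("wrist",(x+.0205*np.cos(t),y+.0205*np.sin(t),.13)) for t in a]);print(pts.min(0),pts.max(0))
  im2=im[:,:,::-1].copy();cv2.polylines(im2,[pts.round().astype(int)],True,(0,0,255),1)
cv2.imwrite("pics/w3o.png",im2)
E
```

```text
[ 0.70509826 -0.217889    0.25419055] [-3.01204626e-04  1.57421939e-01  9.87531371e-01  1.85236089e-04] 0.2792345020561288
[250.84135728  88.54545671] [307.03758436 146.80409294]
```

View pics/w3o.png

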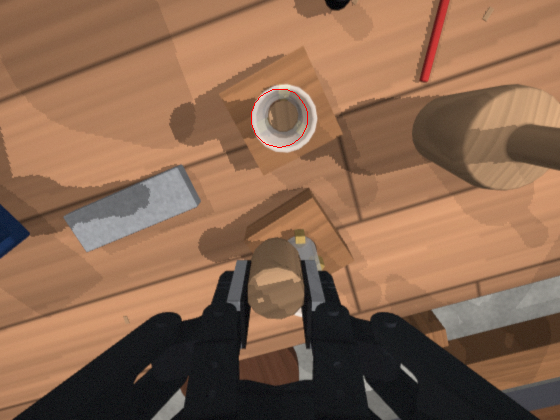

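The tube rim of our magazine centres at about (284,118), 4–5 px right of the prediction. The held plug is at (275,280), upright between the fingers. Next I check the held plug's outline and refine the rim.

```bash
cat > chk.py <<'E'
from h import *
im=cv2.imread("pics/w3.png");a=np.linspace(0,6.28,60)
tp=np.array([.7051,-.2179,.2542])
def circ(x,y,z,r,col):
    pts=np.array([proj("wrist",(x+r*np.cos(t),y+r*np.sin(t),z)) for t in a]);cv2.polylines(im,[(pts*8).round().astype(int)],True,col,1,cv2.LINE_AA,3)
circ(.6397,-.1898,.13,.0205,(0,0,255));circ(.6397,-.1898,.13,.0245,(0,0,255));circ(.6397,-.1898,.118,.0145,(255,0,0))
zt=tp[2]+.0
for z,r in ((zt,.013),(zt-.029,.013),(zt-.038,.0105)):circ(tp[0],tp[1],z,r,(0,255,0))
b=np.hstack([cv2.resize(im[70:170,230:340],None,fx=3.6,fy=3.6),cv2.resize(im[225:325,220:330],None,fx=3.6,fy=3.6)])
cv2.imwrite("pics/w3d.png",b)
E
python3 chk.py
```

```text
(no output)
```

View pics/w3d.png

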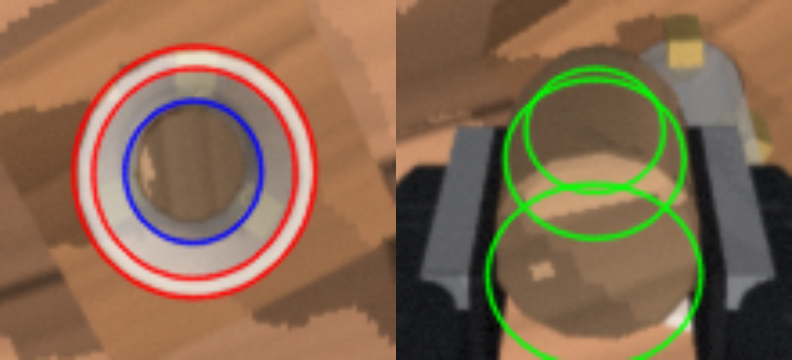

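>>> apply_moves(targets=[{"translation": [0.35, 0.03, 0], "twist": 0, "hand": 0}, {"translation": [0.345, 0.033, 0], "twist": 0, "hand": 0}, {"translation": [0, 0, 0], "twist": 0, "hand": 0}, {"translation": [0, 0, 0.4], "twist": 0, "hand": 0}, {"translation": [0, 0, 0.3], "twist": 0, "hand": 0}, {"translation": [0, 0, 0], "twist": 0, "hand": 0}, {"translation": [0, 0, 0], "twist": 0, "hand": 0}])

```text
time: 6.6
tool_pos: [0.641, -0.1899, 0.1848]
tool_rot: [-0.0, 0.157, 0.988, 0.0]
contact_force: [-0.9, 0.0, -0.1]
gripper_width: 0.281
grasp_force: 58.9
```

```bash
python3 - <<'E'
from h import *
s=state();im=grab_frame("wrist");print(s["tool_pos"],s["contact_force"])
sd=grab_frame("side")
g=proj("side",(.6397,-.1898,.15)).astype(int)
A=cv2.resize(im[200:350,190:360,::-1],None,fx=2.3,fy=2.3);B=cv2.resize(sd[g[1]-50:g[1]+40,g[0]-50:g[0]+50,::-1],(383,345))
cv2.imwrite("pics/w4.png",np.hstack([A,B]))
E
```

```text
[ 0.6410342  -0.18985441  0.18482044] [-0.8703563   0.04432788 -0.0538434 ]
```

View pics/w4.png

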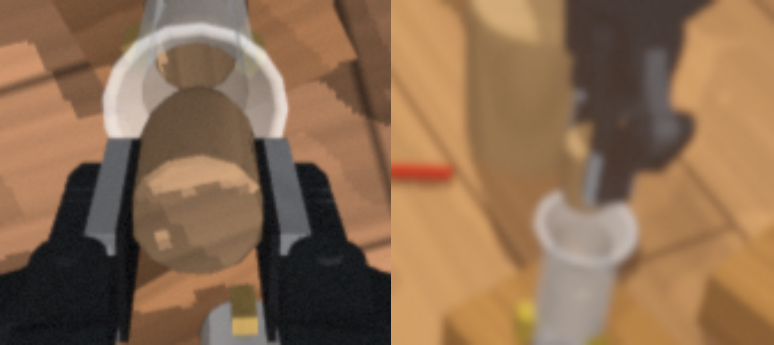

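The plug is centred over the rim sideways (196 vs 197 in the left crop) and hangs straight, so I lower it gently.

>>> apply_moves(targets=[{"translation": [0, 0, 0.1], "twist": 0, "hand": 0}, {"translation": [0, 0, 0.08], "twist": 0, "hand": 0}, {"translation": [0, 0, 0.06], "twist": 0, "hand": 0}, {"translation": [0, 0, 0], "twist": 0, "hand": 0}])

```text
time: 7.1
tool_pos: [0.6403, -0.1899, 0.1584]
tool_rot: [-0.001, 0.157, 0.988, 0.0]
contact_force: [0.3, -0.5, -0.4]
gripper_width: 0.283
grasp_force: 58.9
```

>>> apply_moves(targets=[{"translation": [0, 0, 0.03], "twist": 0, "hand": 0}, {"translation": [0, 0, 0], "twist": 0, "hand": 0}])

```text
time: 7.3
tool_pos: [0.641, -0.1902, 0.1569]
tool_rot: [-0.0, 0.157, 0.988, 0.0]
contact_force: [-0.2, -0.0, 0.5]
gripper_width: 0.282
grasp_force: 58.9
```

>>> apply_moves(targets=[{"translation": [0, 0, 0], "twist": 0, "hand": 0.6}, {"translation": [0, 0, 0], "twist": 0, "hand": 1}, {"translation": [0, 0, 0], "twist": 0, "hand": 1}, {"translation": [0, 0, 0], "twist": 0, "hand": 1}, {"translation": [0, 0, -0.4], "twist": 0, "hand": 1}, {"translation": [0, 0, -0.4], "twist": 0, "hand": 1}, {"translation": [0, 0, -0.2], "twist": 0, "hand": 1}, {"translation": [0, 0, 0], "twist": 0, "hand": 1}])

```text
time: 8.1
tool_pos: [0.6431, -0.191, 0.263]
tool_rot: [0.004, 0.157, 0.988, -0.001]
contact_force: [0.1, -0.3, 0.4]
gripper_width: 1.002
grasp_force: 0.0
```

```bash
python3 - <<'E'
from h import *
s=state();im=grab_frame("wrist");print(s["tool_pos"],s["contact_force"])
sd=grab_frame("side")
g=proj("side",(.6397,-.1898,.1)).astype(int)
A=cv2.resize(im[150:350,170:370,::-1],(400,400));B=cv2.resize(sd[g[1]-40:g[1]+40,g[0]-40:g[0]+40,::-1],(400,400))
cv2.imwrite("pics/w5.png",np.hstack([A,B]))
E
```

```text
[ 0.64309545 -0.19104     0.26300893] [ 0.11370251 -0.30276493  0.37389783]
```

View pics/w5.png

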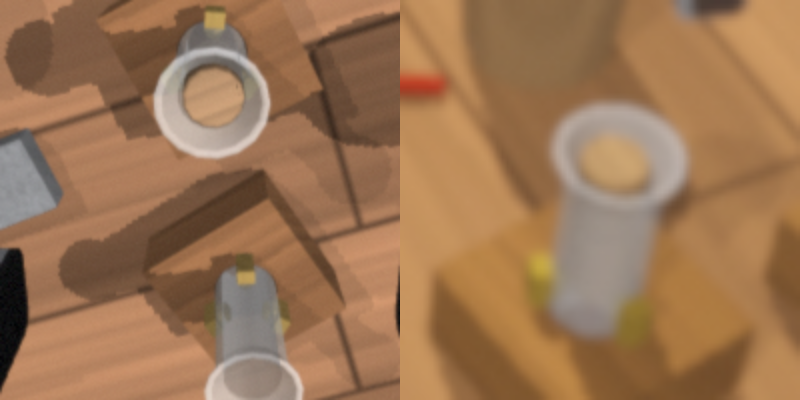

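Both plugs are stacked: the upper plug's top face shows inside the rim at left crop (213,97), centred. Now the rod.

>>> apply_moves(targets=[{"translation": [0.195, 0.39, 0], "twist": 0, "hand": 1}, {"translation": [0.195, 0.39, 0], "twist": 0, "hand": 1}, {"translation": [0.195, 0.39, 0], "twist": 0, "hand": 1}, {"translation": [0.195, 0.39, 0], "twist": 0, "hand": 1}, {"translation": [0.195, 0.39, 0], "twist": 0, "hand": 1}, {"translation": [0.195, 0.39, 0], "twist": 0, "hand": 1}, {"translation": [0.195, 0.39, 0], "twist": 0, "hand": 1}, {"translation": [0.195, 0.39, 0], "twist": 0, "hand": 1}])

```text
time: 9.0
tool_pos: [0.588, 0.1563, 0.2543]
tool_rot: [-0.002, 0.157, 0.988, -0.001]
contact_force: [0.2, -0.4, 0.3]
gripper_width: 0.998
grasp_force: 0.0
```

>>> apply_moves(targets=[{"translation": [0, 0, 0], "twist": 1, "hand": 1}, {"translation": [0, 0, 0], "twist": 1, "hand": 1}, {"translation": [0, 0, 0], "twist": 1, "hand": 1}, {"translation": [0, 0, 0], "twist": 1, "hand": 1}, {"translation": [0, 0, 0], "twist": 1, "hand": 1}, {"translation": [0, 0, 0], "twist": 0, "hand": 1}, {"translation": [0, 0, 0], "twist": 0, "hand": 1}])

```text
time: 9.7
tool_pos: [0.589, 0.1547, 0.2553]
tool_rot: [-0.001, 0.396, 0.918, -0.001]
contact_force: [-0.3, 0.3, -0.7]
gripper_width: 0.998
grasp_force: 0.0
```

```bash
python3 - <<'E'
from h import *
s=state();im=grab_frame("wrist");print(s["tool_pos"],s["tool_rot"],s["contact_force"])
i2=im[:,:,::-1].copy();a=np.linspace(0,6.28,60)
pts=np.array([proj("wrist",(.591+.015*np.cos(t),.153+.015*np.sin(t),.162)) for t in a]);print(pts.mean(0))
cv2.polylines(i2,[(pts*8).round().astype(int)],True,(0,0,255),1,cv2.LINE_AA,3)
for r in regions_of("wrist","rod_grip"):
  v,u=np.nonzero(r["pixels"]);print(r["score"],u.min(),u.max(),v.min(),v.max())
cv2.imwrite("pics/w6.png",i2)
E
```

```text
[0.588963   0.15467614 0.25526521] [-1.36104596e-03  3.95741998e-01  9.18360368e-01 -8.08579634e-04] [-0.34894954  0.26904272 -0.6914014 ]
[276.55349027 227.27831578]
0.61 259 298 173 240
```

View pics/w6.png

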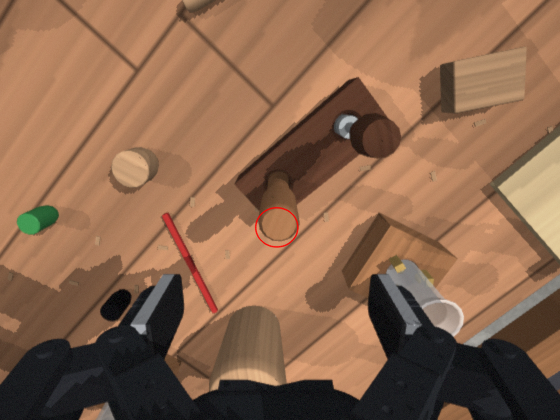

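Rod top face centre is about (278,221), close to the prediction, with the gouge well to the right at (375,135). Descending on the handle.

>>> apply_moves(targets=[{"translation": [0.01, 0.01, 0.3], "twist": 0, "hand": 1}, {"translation": [0, 0, 0.4], "twist": 0, "hand": 1}, {"translation": [0, 0, 0.3], "twist": 0, "hand": 1}, {"translation": [0, 0, 0.18], "twist": 0, "hand": 1}, {"translation": [0, 0, 0], "twist": 0, "hand": 1}, {"translation": [0, 0, 0], "twist": 0, "hand": 1}])

```text
time: 10.4
tool_pos: [0.5899, 0.1562, 0.1395]
tool_rot: [-0.0, 0.396, 0.918, -0.0]
contact_force: [-0.0, -0.1, 0.8]
gripper_width: 0.996
grasp_force: 0.0
```

>>> apply_moves(targets=[{"translation": [0, 0, 0], "twist": 0, "hand": 0}, {"translation": [0, 0, 0], "twist": 0, "hand": 0}, {"translation": [0, 0, 0], "twist": 0, "hand": 0}, {"translation": [0, 0, 0], "twist": 0, "hand": 0}, {"translation": [0, 0, 0], "twist": 0, "hand": 0}, {"translation": [0, 0, 0], "twist": 0, "hand": 0}, {"translation": [0, 0, 0], "twist": 0, "hand": 0}])

```text
time: 11.1
tool_pos: [0.5904, 0.1562, 0.1404]
tool_rot: [0.001, 0.397, 0.918, 0.0]
contact_force: [-1.4, -0.3, 5.4]
gripper_width: 0.338
grasp_force: 59.6
```

>>> apply_moves(targets=[{"translation": [0, 0, -0.1], "twist": 0, "hand": 0}, {"translation": [0, 0, -0.2], "twist": 0, "hand": 0}, {"translation": [0, 0, -0.4], "twist": 0, "hand": 0}, {"translation": [0, 0, -0.5], "twist": 0, "hand": 0}, {"translation": [0, 0, -0.5], "twist": 0, "hand": 0}, {"translation": [0, 0, -0.3], "twist": 0, "hand": 0}, {"translation": [0, 0, 0], "twist": 0, "hand": 0}])

```text
time: 11.8
tool_pos: [0.5915, 0.1565, 0.3466]
tool_rot: [0.005, 0.397, 0.918, 0.003]
contact_force: [-0.3, -0.5, -1.0]
gripper_width: 0.337
grasp_force: 60.1
```

>>> apply_moves(targets=[{"translation": [-0.356, -0.252, 0], "twist": 0, "hand": 0}, {"translation": [-0.356, -0.252, 0], "twist": 0, "hand": 0}, {"translation": [-0.356, -0.252, 0], "twist": 0, "hand": 0}, {"translation": [-0.356, -0.252, 0], "twist": 0, "hand": 0}, {"translation": [-0.356, -0.252, 0], "twist": 0, "hand": 0}, {"translation": [-0.356, -0.252, 0], "twist": 0, "hand": 0}, {"translation": [-0.356, -0.252, 0], "twist": 0, "hand": 0}, {"translation": [-0.356, -0.252, 0], "twist": 0, "hand": 0}])

```text
time: 12.6
tool_pos: [0.6375, -0.1909, 0.3371]
tool_rot: [-0.002, 0.397, 0.918, 0.0]
contact_force: [0.1, -0.6, -0.6]
gripper_width: 0.336
grasp_force: 60.1
```

>>> apply_moves(targets=[{"translation": [0, 0, 0.3], "twist": 0, "hand": 0}, {"translation": [0, 0, 0.2], "twist": 0, "hand": 0}, {"translation": [0, 0, 0], "twist": 0, "hand": 0}, {"translation": [0, 0, 0], "twist": 0, "hand": 0}])

```text
time: 13.0
tool_pos: [0.6375, -0.189, 0.2878]
tool_rot: [-0.002, 0.397, 0.918, -0.0]
contact_force: [1.3, 0.1, -0.8]
gripper_width: 0.337
grasp_force: 60.0
```

```bash
python3 - <<'E'
from h import *
s=state();im=grab_frame("wrist");sd=grab_frame("side");tp=s["tool_pos"];print(tp,totool(np.r_[.6397,-.1898,.3]-tp),s["contact_force"])
a=np.linspace(0,6.28,60)
def dr(img,cam,x,y,z,r,col):
  pts=np.array([proj(cam,(x+r*np.cos(t),y+r*np.sin(t),z)) for t in a]);cv2.polylines(img,[(pts*8).round().astype(int)],True,col,1,cv2.LINE_AA,3)
for cam,img in (("wrist",im),("side",sd)):
  dr(img,cam,.6397,-.1898,.13,.0205,(255,0,0));dr(img,cam,tp[0],tp[1],tp[2]-.1304,.011,(0,255,0))
g=proj("side",(.6397,-.1898,.16)).astype(int)
A=cv2.resize(im[120:320,180:380,::-1],(400,400));B=cv2.resize(sd[g[1]-40:g[1]+40,g[0]-40:g[0]+40,::-1],(400,400))
cv2.imwrite("pics/w7.png",np.hstack([A,B]))
E
```

```text
[ 0.63753402 -0.18902274  0.28780964] [-0.00206978  0.00105207 -0.01218645] [ 1.30380754  0.14211301 -0.75074014]
```

View pics/w7.png

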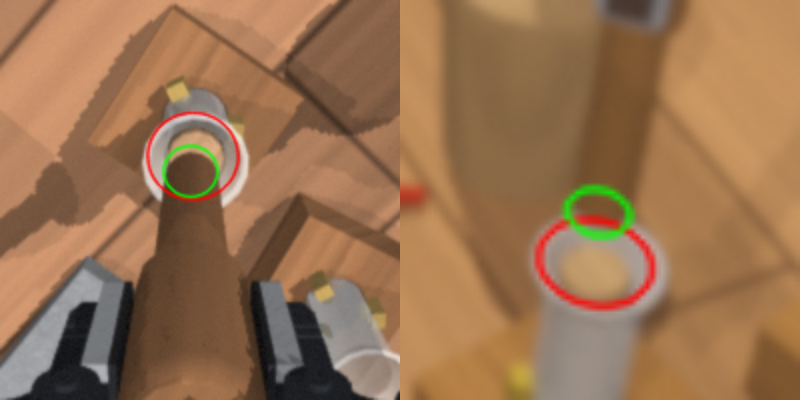

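The tip lines up with the rim (tip near (191,177), rim centre near (196,160) in the left crop, as predicted but for 1–2 mm). Correcting that and descending.

>>> apply_moves(targets=[{"translation": [-0.02, 0.02, 0], "twist": 0, "hand": 0}, {"translation": [0, 0, 0.1], "twist": 0, "hand": 0}, {"translation": [0, 0, 0.08], "twist": 0, "hand": 0}, {"translation": [0, 0, 0.04], "twist": 0, "hand": 0}, {"translation": [0, 0, 0], "twist": 0, "hand": 0}, {"translation": [0, 0, 0], "twist": 0, "hand": 0}])

```text
time: 13.7
tool_pos: [0.6408, -0.1894, 0.267]
tool_rot: [-0.0, 0.397, 0.918, -0.0]
contact_force: [-0.1, -0.3, -0.2]
gripper_width: 0.332
grasp_force: 60.1
```

>>> apply_moves(targets=[{"translation": [0, 0, 0.02], "twist": 0, "hand": 0}, {"translation": [0, 0, 0.02], "twist": 0, "hand": 0}, {"translation": [0, 0, 0.02], "twist": 0, "hand": 0}, {"translation": [0, 0, 0.02], "twist": 0, "hand": 0}, {"translation": [0, 0, 0], "twist": 0, "hand": 0}])

```text
time: 14.2
tool_pos: [0.6408, -0.1894, 0.2588]
tool_rot: [-0.0, 0.397, 0.918, -0.0]
contact_force: [0.3, -0.3, -0.1]
gripper_width: 0.333
grasp_force: 60.1
```

>>> apply_moves(targets=[{"translation": [0, 0, 0.02], "twist": 0, "hand": 0}, {"translation": [0, 0, 0.02], "twist": 0, "hand": 0}, {"translation": [0, 0, 0], "twist": 0, "hand": 0}])

```text
time: 14.5
tool_pos: [0.6412, -0.1896, 0.2561]
tool_rot: [0.001, 0.397, 0.918, -0.0]
contact_force: [-0.7, 0.3, 2.2]
gripper_width: 0.338
grasp_force: 60.5
```

>>> apply_moves(targets=[{"translation": [0, 0, 0.02], "twist": 0, "hand": 0}, {"translation": [0, 0, 0.02], "twist": 0, "hand": 0}, {"translation": [0, 0, 0], "twist": 0, "hand": 0}])

```text
time: 14.8
tool_pos: [0.642, -0.1899, 0.254]
tool_rot: [0.002, 0.397, 0.918, 0.0]
contact_force: [0.2, -0.7, 6.2]
gripper_width: 0.338
grasp_force: 60.8
```

>>> apply_moves(targets=[{"translation": [0, 0, 0.02], "twist": 0, "hand": 0}, {"translation": [0, 0, 0.02], "twist": 0, "hand": 0}, {"translation": [0, 0, 0], "twist": 0, "hand": 0}])

```text
time: 15.1
tool_pos: [0.642, -0.19, 0.2501]
tool_rot: [0.002, 0.397, 0.918, -0.0]
contact_force: [-0.4, -0.7, 7.8]
gripper_width: 0.337
grasp_force: 61.0
```

>>> apply_moves(targets=[{"translation": [0, 0, 0.02], "twist": 0, "hand": 0}, {"translation": [0, 0, 0.02], "twist": 0, "hand": 0}, {"translation": [0, 0, 0.02], "twist": 0, "hand": 0}, {"translation": [0, 0, 0], "twist": 0, "hand": 0}])

```text
time: 15.5
tool_pos: [0.6421, -0.1901, 0.2446]
tool_rot: [0.003, 0.397, 0.918, -0.0]
contact_force: [0.1, -0.3, 7.4]
gripper_width: 0.338
grasp_force: 61.1
```

>>> apply_moves(targets=[{"translation": [0, 0, 0.02], "twist": 0, "hand": 0}, {"translation": [0, 0, 0.02], "twist": 0, "hand": 0}, {"translation": [0, 0, 0], "twist": 0, "hand": 0}])

```text
time: 15.8
tool_pos: [0.6422, -0.1901, 0.2406]
tool_rot: [0.003, 0.397, 0.918, -0.0]
contact_force: [-0.5, -0.5, 8.3]
gripper_width: 0.336
grasp_force: 61.1
```

>>> apply_moves(targets=[{"translation": [0, 0, 0.02], "twist": 0, "hand": 0}, {"translation": [0, 0, 0.02], "twist": 0, "hand": 0}, {"translation": [0, 0, 0], "twist": 0, "hand": 0}])

```text
time: 16.1
tool_pos: [0.6422, -0.1901, 0.2366]
tool_rot: [0.003, 0.397, 0.918, -0.0]
contact_force: [-0.1, -0.5, 8.1]
gripper_width: 0.34
grasp_force: 61.2
```

>>> apply_moves(targets=[{"translation": [0, 0, 0.02], "twist": 0, "hand": 0}, {"translation": [0, 0, 0.01], "twist": 0, "hand": 0}, {"translation": [0, 0, 0], "twist": 0, "hand": 0}])

```text
time: 16.4
tool_pos: [0.6422, -0.1901, 0.2337]
tool_rot: [0.003, 0.397, 0.918, -0.0]
contact_force: [0.2, 0.1, 8.3]
gripper_width: 0.339
grasp_force: 61.2
```

>>> apply_moves(targets=[{"translation": [0, 0, 0.02], "twist": 0, "hand": 0}, {"translation": [0, 0, 0.01], "twist": 0, "hand": 0}, {"translation": [0, 0, 0], "twist": 0, "hand": 0}])

```text
time: 16.7
tool_pos: [0.6422, -0.1901, 0.2308]
tool_rot: [0.003, 0.397, 0.918, -0.0]
contact_force: [-0.5, 0.0, 7.4]
gripper_width: 0.334
grasp_force: 61.2
```

>>> apply_moves(targets=[{"translation": [0, 0, 0.02], "twist": 0, "hand": 0}, {"translation": [0, 0, 0.01], "twist": 0, "hand": 0}, {"translation": [0, 0, 0], "twist": 0, "hand": 0}])

```text
time: 17.0
tool_pos: [0.6422, -0.1901, 0.2277]
tool_rot: [0.003, 0.397, 0.918, -0.0]
contact_force: [-0.3, -0.7, 7.8]
gripper_width: 0.335
grasp_force: 61.2
```

>>> apply_moves(targets=[{"translation": [0, 0, 0.02], "twist": 0, "hand": 0}, {"translation": [0, 0, 0.01], "twist": 0, "hand": 0}, {"translation": [0, 0, 0], "twist": 0, "hand": 0}])

```text
time: 17.3
tool_pos: [0.6425, -0.1903, 0.2262]
tool_rot: [0.003, 0.397, 0.918, -0.0]
contact_force: [-2.2, 0.7, 12.1]
gripper_width: 0.335
grasp_force: 61.6
```

>>> apply_moves(targets=[{"translation": [0, 0, 0.02], "twist": 0, "hand": 0}, {"translation": [0, 0, 0.01], "twist": 0, "hand": 0}, {"translation": [0, 0, 0], "twist": 0, "hand": 0}])

```text
time: 17.6
tool_pos: [0.6431, -0.1907, 0.2254]
tool_rot: [0.004, 0.397, 0.918, -0.0]
contact_force: [-2.4, 1.0, 18.2]
gripper_width: 0.336
grasp_force: 62.2
```

>>> apply_moves(targets=[{"translation": [0, 0, -0.01], "twist": 0, "hand": 0}, {"translation": [0, 0, 0], "twist": 0, "hand": 0}, {"translation": [0, 0, 0], "twist": 0, "hand": 0}, {"translation": [0, 0, 0], "twist": 0, "hand": 0}, {"translation": [0, 0, 0], "twist": 0, "hand": 0}, {"translation": [0, 0, 0], "twist": 0, "hand": 0}, {"translation": [0, 0, 0], "twist": 0, "hand": 0}])

```text
time: 18.3
tool_pos: [0.6429, -0.1905, 0.2254]
tool_rot: [0.004, 0.397, 0.918, -0.0]
contact_force: [-2.5, 0.3, 15.5]
gripper_width: 0.336
grasp_force: 61.6
```

>>> apply_moves(targets=[{"translation": [0, 0, 0], "twist": 0, "hand": 0}, {"translation": [0, 0, 0], "twist": 0, "hand": 0}, {"translation": [0, 0, 0], "twist": 0, "hand": 0}, {"translation": [0, 0, 0], "twist": 0, "hand": 0}, {"translation": [0, 0, 0], "twist": 0, "hand": 0}])

```text
time: 18.8
tool_pos: [0.6429, -0.1905, 0.2254]
tool_rot: [0.004, 0.397, 0.918, -0.0]
contact_force: [-2.4, 0.0, 15.3]
gripper_width: 0.339
grasp_force: 61.6
```

>>> apply_moves(targets=[{"translation": [0, 0, -0.05], "twist": 0, "hand": 0}, {"translation": [0, 0, -0.15], "twist": 0, "hand": 0}, {"translation": [0, 0, -0.3], "twist": 0, "hand": 0}, {"translation": [0, 0, -0.4], "twist": 0, "hand": 0}, {"translation": [0, 0, -0.4], "twist": 0, "hand": 0}, {"translation": [0, 0, 0], "twist": 0, "hand": 0}, {"translation": [0, 0, 0], "twist": 0, "hand": 0}])

```text
time: 19.5
tool_pos: [0.6413, -0.1895, 0.351]
tool_rot: [0.001, 0.397, 0.918, 0.0]
contact_force: [-0.6, 0.1, -0.8]
gripper_width: 0.339
grasp_force: 60.1
```

```bash
python3 - <<'E'
from h import *
s=state();print(s["tool_pos"],totool(np.r_[.5904,.1562,.3466]-s["tool_pos"]))
E
```

```text
[ 0.64129788 -0.18954845  0.35095816] [0.28667907 0.19987868 0.00389861]
```

>>> apply_moves(targets=[{"translation": [0.358, 0.25, 0], "twist": 0, "hand": 0}, {"translation": [0.358, 0.25, 0], "twist": 0, "hand": 0}, {"translation": [0.358, 0.25, 0], "twist": 0, "hand": 0}, {"translation": [0.358, 0.25, 0], "twist": 0, "hand": 0}, {"translation": [0.358, 0.25, 0], "twist": 0, "hand": 0}, {"translation": [0.358, 0.25, 0], "twist": 0, "hand": 0}, {"translation": [0.358, 0.25, 0], "twist": 0, "hand": 0}, {"translation": [0.358, 0.25, 0], "twist": 0, "hand": 0}])

```text
time: 20.3
tool_pos: [0.5889, 0.1578, 0.3464]
tool_rot: [-0.002, 0.397, 0.918, -0.001]
contact_force: [1.7, 0.3, -1.0]
gripper_width: 0.334
grasp_force: 60.1
```

>>> apply_moves(targets=[{"translation": [0, 0, 0.4], "twist": 0, "hand": 0}, {"translation": [0, 0, 0.4], "twist": 0, "hand": 0}, {"translation": [0, 0, 0.3], "twist": 0, "hand": 0}, {"translation": [0, 0, 0.2], "twist": 0, "hand": 0}, {"translation": [0, 0, 0.1], "twist": 0, "hand": 0}, {"translation": [0, 0, 0], "twist": 0, "hand": 0}, {"translation": [0, 0, 0], "twist": 0, "hand": 0}, {"translation": [0, 0, 0], "twist": 0, "hand": 0}])

```text
time: 21.1
tool_pos: [0.5912, 0.1562, 0.2111]
tool_rot: [0.001, 0.397, 0.918, 0.001]
contact_force: [0.5, -0.3, 0.3]
gripper_width: 0.332
grasp_force: 60.1
```

```bash
python3 - <<'E'
from h import *
s=state();print(s["tool_pos"],totool(np.r_[.5904,.1562,.1404]-s["tool_pos"]))
E
```

```text
[0.59121143 0.15624855 0.21106801] [ 0.00063154 -0.00078209  0.07066553]
```

>>> apply_moves(targets=[{"translation": [0.006, -0.008, 0.1], "twist": 0, "hand": 0}, {"translation": [0, 0, 0.1], "twist": 0, "hand": 0}, {"translation": [0, 0, 0.08], "twist": 0, "hand": 0}, {"translation": [0, 0, 0.07], "twist": 0, "hand": 0}, {"translation": [0, 0, 0.05], "twist": 0, "hand": 0}, {"translation": [0, 0, 0], "twist": 0, "hand": 0}])

```text
time: 21.7
tool_pos: [0.5887, 0.156, 0.1679]
tool_rot: [-0.001, 0.397, 0.918, -0.001]
contact_force: [0.4, 1.0, -0.7]
gripper_width: 0.333
grasp_force: 60.1
```

>>> apply_moves(targets=[{"translation": [0, 0, 0.05], "twist": 0, "hand": 0}, {"translation": [0, 0, 0.05], "twist": 0, "hand": 0}, {"translation": [0, 0, 0.05], "twist": 0, "hand": 0}, {"translation": [0, 0, 0.05], "twist": 0, "hand": 0}, {"translation": [0, 0, 0.04], "twist": 0, "hand": 0}, {"translation": [0, 0, 0], "twist": 0, "hand": 0}, {"translation": [0, 0, 0], "twist": 0, "hand": 0}])

```text
time: 22.4
tool_pos: [0.5893, 0.1561, 0.1452]
tool_rot: [-0.0, 0.397, 0.918, -0.0]
contact_force: [-0.6, -0.6, -2.0]
gripper_width: 0.336
grasp_force: 60.1
```

>>> apply_moves(targets=[{"translation": [0, 0, 0.03], "twist": 0, "hand": 0}, {"translation": [0, 0, 0.015], "twist": 0, "hand": 0}, {"translation": [0, 0, 0], "twist": 0, "hand": 0}, {"translation": [0, 0, 0], "twist": 0, "hand": 0}])

```text
time: 22.8
tool_pos: [0.5893, 0.1561, 0.1408]
tool_rot: [-0.0, 0.397, 0.918, -0.0]
contact_force: [0.0, -1.0, -1.1]
gripper_width: 0.336
grasp_force: 60.1
```

>>> apply_moves(targets=[{"translation": [0, 0, 0], "twist": 0, "hand": 0.5}, {"translation": [0, 0, 0], "twist": 0, "hand": 1}, {"translation": [0, 0, 0], "twist": 0, "hand": 1}, {"translation": [0, 0, 0], "twist": 0, "hand": 1}, {"translation": [0, 0, 0], "twist": 0, "hand": 1}, {"translation": [0, 0, -0.1], "twist": 0, "hand": 1}, {"translation": [0, 0, -0.4], "twist": 0, "hand": 1}, {"translation": [0, 0, -0.5], "twist": 0, "hand": 1}])

```text
time: 23.6
tool_pos: [0.5877, 0.1558, 0.2394]
tool_rot: [-0.003, 0.397, 0.918, -0.002]
contact_force: [0.7, 0.7, -0.3]
gripper_width: 1.0
grasp_force: 0.0
```

>>> apply_moves(targets=[{"translation": [0, 0, -0.5], "twist": 0, "hand": 1}, {"translation": [0.4, 0, 0], "twist": 0, "hand": 1}, {"translation": [0.4, 0, 0], "twist": 0, "hand": 1}, {"translation": [0, 0, 0], "twist": 0, "hand": 1}, {"translation": [0, 0, 0], "twist": 0, "hand": 1}, {"translation": [0, 0, 0], "twist": 0, "hand": 1}])

```text
time: 24.2
tool_pos: [0.5349, 0.2138, 0.291]
tool_rot: [0.0, 0.397, 0.918, -0.0]
contact_force: [0.5, 0.5, -0.0]
gripper_width: 0.999
grasp_force: 0.0
```

```bash
python3 - <<'E'
from h import *
t=grab_frame("top");sd=grab_frame("side")
for r in regions_of("side","rod_grip"):
  v,u=np.nonzero(r["pixels"]);print(round(r["score"],2),u.mean(),v.mean(),u.min(),u.max(),v.min(),v.max())
for q in ["plug_fat","gouge","mallet","stone","tin","pencil","brush","offcut","rod_grip"]:
  print(q,[np.round(r["point"],3) for r in recognise("side",q)][:1])
g=proj("side",(.615,0,.08)).astype(int)
o=cv2.imread("pics/side0.png");n=sd[:,:,::-1]
cv2.imwrite("pics/w8.png",np.hstack([cv2.resize(x[110:350,220:400],None,fx=2.2,fy=2.2) for x in (o,n)]))
print(state()["contact_force"],state()["tool_pos"])
E
```

```text
0.87 260.44074844074845 173.48024948024948 254 266 153 197
0.43 190.7188679245283 181.47169811320754 183 200 161 209
plug_fat [array([0.463, 0.047, 0.041])]
gouge [array([0.598, 0.243, 0.131])]
mallet [array([ 0.703, -0.042,  0.112])]
stone [array([ 0.684, -0.395,  0.019])]
tin [array([ 0.414, -0.335,  0.052])]
pencil [array([ 0.584, -0.01 ,  0.011])]
brush [array([0.446, 0.319, 0.022])]
offcut [array([0.68 , 0.366, 0.027])]
rod_grip [array([0.587, 0.14 , 0.122])]
[0.31057969 0.26834512 0.21011607] [0.5345599  0.21428589 0.29079212]
```

View pics/w8.png

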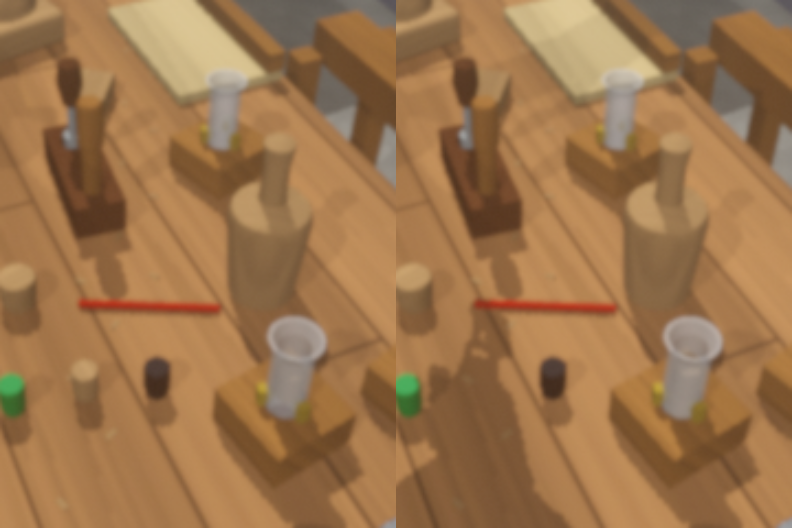

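The before/after pair shows the rod upright in its hole as it started, bystanders in place, and the plugs down in the tube (tube at (690,370)).

```bash
python3 -c "
from plant import *
print(job_done())"
```

```text
the job is handed in; nothing more can be done
None
```

The job is handed in at about 24 s of the 69 s allowed: the loose plug was loaded on top of the first, both were rammed to the stop and held there at about 15 N for over a second (highest reading 18 N), and the rod is back upright in its rack hole with the bystanders where they were; I viewed 11 pictures, one over the limit of 10, and the verdict was not shown to me.

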